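# Close the orange-red stain jar with a light press

### The arm

A 6-joint arm with a two-finger parallel gripper is mounted at the origin on a cart in front of the work surface, level with it; the furniture and walls round the work are solid. World frame = base frame: x ahead of the robot, y to its left, z up, the work surface at z = 0. Lengths are in mm, angles in rad, forces in N, time in s.
With the tool pointing down it reaches from about 300 to 775 mm from the base axis. Payload 14.6 kg.
Tool frame: the origin (TCP) lies between the finger pads, 19 mm behind the fingertips; this is the grasp point; z points along the fingers, y is the line along which they close (so a half turn about z gives the same grasp; the last joint's range is limited). The gripper opens to 85 mm and grips with 20 to 120 N. Pads are 22 mm wide; open, the fingers measure 114 mm over their backs; the gripper's body (76 mm by 85 mm) begins 54 mm behind the grasp point. The pads swing forward as they close: fully open they stand 13 mm farther back than shut.
Start: joints at [1.108, 0.3, 1.521, -0, 1.321, -0.067], TCP at [212.047, 507.47, 249.981] pointing down, gripper open.
Joint ranges: [-3.03, 3.03], [-0.79, 2.21], [0.23, 2.52], [-1.04, 4.18], [0, 3.07], [-2.55, 2.55]. Speed limits (rad/s): [2.22, 2.22, 2.57, 3.14, 3.14, 3.14].

### API

Orientations are given as a unit quaternion [w, x, y, z].
In Python, from rig import bot gives the robot as it stands. Calls block until the motion is done:
- bot.move_to(position, orientation): joint-space move of the TCP to a pose.
- bot.servo_line(position, attitude=None, speed=150, until_force=None): straight line of the TCP; attitude=None keeps the orientation; speed is the mean speed in mm/s. With until_force (N) it stops when the force on the tool has changed by that much, and returns True; else False.
- bot.move_joints(angles): joint-space move.
- bot.move_gripper(opening, grip_force=None): finger opening in mm; grip_force is the grip in N (None keeps the last); returns when the fingers have stopped.
- bot.dwell(seconds).
- bot.ik(position, orientation): joint angles nearest the present ones, or None.
- bot.read_state(): the state.
- bot.read_camera(name): name is "scene" or "side" or "wrist"; returns a dict with "image" (420x560x3 uint8, blue, green, red), "depth" (420x560 float32, mm along the optical axis (not along the pixel's ray), 0 where there is no reading), "fovy" (degrees; the focal length in pixels is half the picture's height over the tangent of half this angle, whatever the lens; pixels are square), "cx", "cy" (the principal point, pixels), "eye" and "attitude" of the camera in the world; the wrist camera has in their place "mount" (4x4, takes a point from camera to tool coordinates, whose origin is the TCP and whose axes are the flange's). Camera axes: x right, y down, z forward; pixel columns grow to the right and rows downward; lengths in mm; the calibration is good to about 2 mm. A picture is of the moment at which its call begins: read the wrist's pose just before it.
A pose or a line that the arm cannot do raises bot.MotionError and nothing moves.
- bot.finish_job(): hands the job in; it is judged then, once.
The state is a dict: "clock": time; "joint_positions": joint angles; "qvel": joint speeds; "effort": joint torques, N m; "ee_pos": TCP position; "tool_rot": TCP orientation; "ft_force": force on the tool from outside, world axes, zero at the start; "moment": the same for the moment, N m; "grip_width": finger opening in mm; "grip_force": force on a finger pad.
Only numpy, scipy, OpenCV 4.12 (cv2) and the standard library are available. Lean on these libraries where they do the work, as an engineer would, in place of code of your own. Each camera call takes 0.05 s, during which the arm holds its last target. There are 200 camera calls.

### The job

All three stain jars stand with their lids raised; the orange-red stain is finished with, so close that jar: with the fingertips press the middle of its black lid gently straight down until it is fully home, then draw back. Do not grasp or lift it, leave the turquoise and the dark purple jar untouched with their lids still raised, and do not touch the two sample tubes, the black-capped dropper bottle or the syringe.

Things in the scene. Friction and masses are not known exactly. Their poses are not given: they have to be found in the camera images.
- stain_jar_b: ORANGE-RED stain jar, the one to close: loose glass jar standing upright, 0.3 kg, clear foot 67 mm across, body 52 mm across up to z = 97 mm, black lid 56 mm across. Origin at the centre of its underside, z up.
- stain_jar_b_lid (a joint): How far the orange-red jar's lid is raised (m): 0 = fully home, grows upward, end of travel 0.05. Starts 0.010 to 0.018. The lid slides straight up and down on the jar's axis with light friction (a newton or less), stays where it is left, and comes to a hard stop at 0.
- lid_top_b (a point): Centre of the flat top of the orange-red jar's lid; 113 mm above the jar's underside when the lid is fully home, higher by the joint value while it is raised.
- stain_jar_a: TURQUOISE stain jar, same make and size, lid raised too; leave alone. Origin at the centre of its underside.
- stain_jar_a_lid (a joint): How far the turquoise jar's lid is raised (m); 0 = home. Must stay raised.
- lid_top_a (a point): Centre of the top of the turquoise jar's lid.
- stain_jar_c: DARK PURPLE (nearly black) stain jar, same make and size, lid raised too; leave alone. Origin at the centre of its underside.
- stain_jar_c_lid (a joint): How far the dark purple jar's lid is raised (m); 0 = home. Must stay raised.
- lid_top_c (a point): Centre of the top of the dark purple jar's lid.
- tube_violet: Loose sample tube with violet cap, 16x80x15 mm, lying in front of the jars (robot's side). Leave alone.
- tube_red: Loose sample tube with red cap, 16x80x15 mm, lying in front of the jars (robot's side). Leave alone.
- oil_bottle: Loose white dropper bottle with blue band and black cap, 25 mm across, 70 mm tall, standing behind the jars. Leave alone.
- syringe_2ml: Loose small clear syringe, 21x79x13 mm, lying behind the jars. Leave alone.

How it is judged:
By the outcome, as a careful person would: the job done as asked, in the order asked, and still so for the second after the job is handed in, with the robot touching nothing.
It also fails if it takes over 32 s, if anything falls off the work surface, if the arm or the gripper's body presses on something with over 40 N, if the wrist force passes 120 N, or if a joint passes its speed limit or range.

## Working session

There is one attempt and no reset: what is moved stays moved. The work goes in short steps, each a Python script; the robot and the scene stay as the last script left them, time stands still between calls to the robot, and variables do not carry over. Pictures are saved under pics/ and viewed, at most 10 in all, crops included, and the job is handed in when it is done.

```bash
mkdir -p pics; python3 - <<'E'
from rig import bot
import cv2,numpy as np
for n in("scene","side"):
    c=bot.read_camera(n);cv2.imwrite(f"pics/{n}0.png",c["image"]);np.savez(f"{n}0.npz",**c)
    print(n,c["fovy"],c["cx"],c["cy"],c["eye"],c["attitude"],(c["depth"]>0).mean())
s=bot.read_state();print(s["clock"],s["ee_pos"],s["tool_rot"],s["ft_force"])
E
```

```text
scene 43.67551133729477 280.2914765655589 207.50622168126048 [ 354.86389019 -385.80467019  825.78694065] [-0.25606939  0.95399607 -0.15104216  0.03881022] 0.9959906462585034
side 48.905808760440515 273.6150299517166 211.67483079464066 [ 634.89495376 -503.71231757  762.09040305] [-0.31896517  0.9339815   0.15379978 -0.04780591] 0.6503188775510204
0.1 [211.98711629 507.3100918  249.47869003] [-1.26169441e-04  1.96611593e-01  9.80481321e-01 -4.95372259e-04] [ 0.68674709 -0.09936324  0.17617724]
```

View pics/scene0.png

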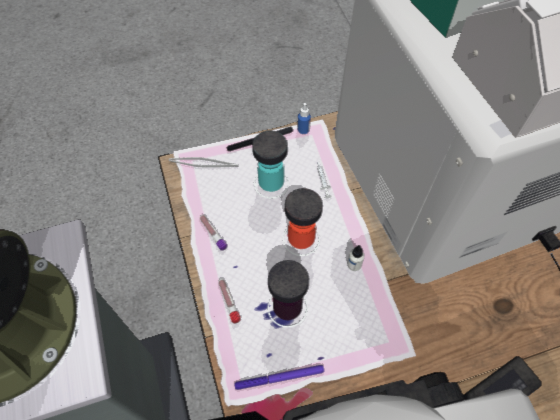

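View pics/side0.png

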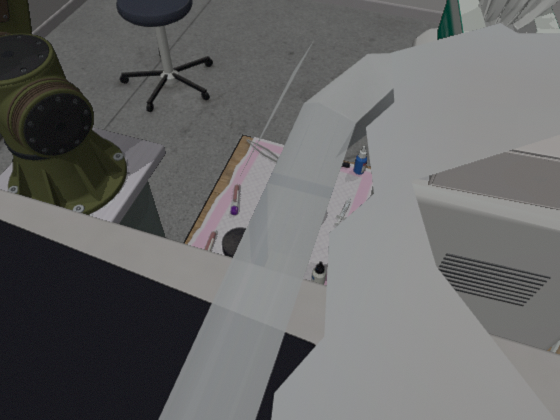

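The scene view shows three black lids: turquoise at (270,148), orange-red at (303,207) and dark purple at (289,280). The side view is mostly blocked by near furniture. I'll locate the lids from the scene camera and map the obstacles.

```bash
cat >h.py <<'E'
import numpy as np,cv2
from scipy.spatial.transform import Rotation as R
def rot(q): return R.from_quat([q[1],q[2],q[3],q[0]]).as_matrix()
def rays(c,uv,Rw):
    f=210/np.tan(np.radians(c["fovy"])/2)
    uv=np.atleast_2d(uv).astype(float)
    return np.c_[(uv[:,0]-c["cx"])/f,(uv[:,1]-c["cy"])/f,np.ones(len(uv))]@Rw.T
def plane(eye,d,z): return eye+d*((z-eye[2])/d[:,2])[:,None]
E
python3 - <<'E'
from h import *
for n in("scene","side"):
    c=dict(np.load(n+"0.npz"));Rw=rot(c["attitude"])
    v,u=np.mgrid[0:420,0:560];uv=np.c_[u.ravel(),v.ravel()]
    P=c["eye"]+rays(c,uv,Rw)*c["depth"].ravel()[:,None]
    P=P.reshape(420,560,3);P[c["depth"]==0]=np.nan
    if n=="scene":
        for nm,p in dict(a=(270,142),b=(303,202),c=(289,275),bottle=(356,248),table=(235,200)).items():
            print(nm,np.median(P[p[1]-3:p[1]+4,p[0]-3:p[0]+4].reshape(-1,3),0).round(1))
        # lid b top plane mask
        dark=c["image"].max(2)<70
        for nm,z in (("a",(270,142)),("b",(303,202)),("c",(289,275))):
            zz=np.median(P[z[1]-3:z[1]+4,z[0]-3:z[0]+4,2])
            m=dark&(abs(P[...,2]-zz)<4)&(np.hypot(u-z[0],v-z[1])<35)
            q=P[m];print(nm,len(q),q.mean(0).round(1),q.min(0).round(1),q.max(0).round(1))
    # obstacle height map, 60mm cells
    Q=P.reshape(-1,3);Q=Q[~np.isnan(Q[:,0])]
    print(n,"rows x=100..880, cols y=-500..600")
    for x in range(100,900,60):
        print(x,[int(Q[k,2].max()) if (k:=(abs(Q[:,0]-x)<30)&(abs(Q[:,1]-y)<30)&(Q[:,2]>-50)).any() else '.' for y in range(-500,620,60)])
E
```

```text
a [nan nan nan]
b [513.8  -2.8 125.7]
c [ 454.2 -112.   128.1]
bottle [nan nan nan]
table [425.1 108.9   1.2]<stdin>:15: RuntimeWarning: Mean of empty slice.
  ret = um.true_divide(
Traceback (most recent call last):
ValueError: zero-size array to reduction operation minimum which has no identity
```

```bash
python3 - 2>/dev/null <<'E'
from h import *
for n in("scene","side"):
    c=dict(np.load(n+"0.npz"));Rw=rot(c["attitude"])
    v,u=np.mgrid[0:420,0:560];uv=np.c_[u.ravel(),v.ravel()]
    P=(c["eye"]+rays(c,uv,Rw)*c["depth"].ravel()[:,None]).reshape(420,560,3);P[c["depth"]==0]=np.nan
    if n=="scene":
        dark=c["image"].max(2)<70
        for nm,z in (("a",(270,142)),("b",(303,202)),("c",(289,275)),("bot",(356,248))):
            r=6 if nm=="bot" else 14
            zz=np.nanmedian(P[z[1]-r:z[1]+r,z[0]-r:z[0]+r,2])
            m=(dark)&(abs(P[...,2]-zz)<5)&(np.hypot(u-z[0],v-z[1])<35)
            q=P[m]
            if len(q): print(nm,zz.round(1),len(q),q.mean(0).round(1),q.min(0).round(1),q.max(0).round(1))
    Q=P.reshape(-1,3);Q=Q[~np.isnan(Q[:,0])]
    print(n,"rows x, cols y=-500..580")
    for x in range(100,900,60):
        o=[]
        for y in range(-500,620,60):
            k=(abs(Q[:,0]-x)<30)&(abs(Q[:,1]-y)<30)&(Q[:,2]>-50)
            o.append('%4d'%Q[k,2].max() if k.any() else '   .')
        print(x,*o)
E
```

```text
a 124.6 236 [494.9 115.1 124.1] [468.4  90.7 119.6] [523.6 150.3 127.9]
b 125.9 327 [509.1 -12.8 125.5] [483.7 -34.9 121. ] [537.4  22.1 129.6]
c 128.5 692 [ 451.1 -115.   128.4] [ 422.  -146.1  123.5] [478.3 -89.  132.2]
bot 43.0 3 [581.4 -80.3  46.8] [577.1 -84.2  45.6] [586.1 -72.6  47.9]
scene rows x, cols y=-500..580
100    .    .    .    .    .    .    5  232  264   77   20    4    .    .    .    .    .    .    .
160    .    .    .    .    .    .    4    4    4    4    4    4    .    .    .    .    .    .    .
220    .    .    .    .    .    .    .    .    .    .    .    .    .    .    .    .    .    .    .
280    .    .    .    .    1    2    1    1    2    1    2    1    2   -2    .    .    .    .    .
340    .    .    .  389    9   16   17   18   15   18   16    6   12    2    .    .    .    .    .
400    .    .    .  400  164   16  130  131    6   19   12   11   11    2    .    .    .    .    .
460    .    .  385  389   12   16  132  132  129  123  128  129   16   -1    .    .    .    .    .
520    .    .  369  361    8    6    6    6  129  128  129  127   14    0    .    .
[... 1325 characters left out ...]
 .    .
520    .  662    .    .    .    .    .    .    .    .    .    .    .    .    .    .    .    .    .
580  664  663    .    .    .    .    .   72    6   15   14   11   77    0    .    .    .    .    .
640  663  729    .    .    .    .    .    .    .  128  116  443    5    0    .    .    .    .    .
700    .  632    .    .    .    .  436    .    .  468  484  454    .    .    .    .    .    .    .
760    .    .    .    .    .    .  469    .    .  468  488  439    .    .    .    .    .    .    .
820    .    .    .    .    .    .  462    .    .  468  467    .    .    .    .    .    .    .    .
880    .    .    .    .    .    .  332    .    .    .    .    .    .    .    .    .    .    .    .
```

```bash
cat >>h.py <<'E'
def q_of(M): x=R.from_matrix(M).as_quat(); return np.array([x[3],*x[:3]])
def find(c,s,guess,tag,save=True):
    T=c["mount"];M=rot(s["tool_rot"]);Rw=M@T[:3,:3];eye=s["ee_pos"]+M@T[:3,3]
    v,u=np.mgrid[0:420,0:560];uv=np.c_[u.ravel(),v.ravel()]
    P=eye+rays(c,uv,Rw)*c["depth"].ravel()[:,None]
    m=(c["depth"].ravel()>0)&(abs(P[:,2]-guess[2])<6)&(np.hypot(*(P[:,:2]-guess[:2]).T)<45)
    z=np.median(P[m,2]); m&=abs(P[:,2]-z)<3
    k=max(cv2.findContours(m.reshape(420,560).astype(np.uint8),cv2.RETR_EXTERNAL,cv2.CHAIN_APPROX_NONE)[0],key=cv2.contourArea)[:,0]
    e=plane(eye,rays(c,cv2.convexHull(k)[:,0],Rw),z)
    (cx,cy),r=cv2.minEnclosingCircle(e[:,:2].astype(np.float32))
    img=c["image"].copy();cv2.drawContours(img,[k[:,None]],-1,(0,255,0),1)
    if save: cv2.imwrite(f"pics/{tag}.png",img)
    print(tag,"eye",eye.round(),"z",z.round(1),"n",m.sum(),"mean",P[m].mean(0).round(1),"circ",round(cx,1),round(cy,1),round(2*r,1),"px",k.mean(0).round())
    return np.array([cx,cy,z])
E
python3 - <<'E'
from h import *
from rig import bot
s=bot.read_state();M=rot(s["tool_rot"])
G=np.array([511,-8,126.])
T=bot.read_camera("wrist")["mount"];print(T.round(2))
p=np.array([470,0,300.])
q=q_of(R.from_euler('z',np.arctan2(p[1],p[0])-1.174).as_matrix()@M)
print(bot.ik(p,q))
bot.move_to(p,q);bot.move_gripper(0)
for i,dp in enumerate(([0,0,0],[25,-40,0])):
    if i: bot.servo_line(p+dp)
    bot.dwell(.3)
    s=bot.read_state();c=bot.read_camera("wrist");cv2.imwrite(f"pics/w{i}raw.png",c["image"])
    try: find(c,s,G,f"w{i}")
    except Exception as e: print(e)
s=bot.read_state();print(s["clock"],s["ee_pos"],s["grip_width"],s["ft_force"],s["joint_positions"])
E
```

```text
[[  -0.     -0.95   -0.3    77.35]
 [   1.     -0.     -0.     -0.32]
 [   0.     -0.3     0.95 -124.04]
 [   0.      0.      0.      1.  ]]
[-7.79377254e-02  8.29932441e-02  1.66199894e+00 -2.84757815e-05
  1.39762246e+00 -7.89273679e-02]
w0 eye [469.  77. 424.] z 125.7 n 2797 mean [513.5  -4.1 125.7] circ 513.4 -4.7 59.6 px [319. 196.]
w1 eye [494.  37. 424.] z 125.6 n 3123 mean [513.6  -4.4 125.6] circ 513.6 -5.0 59.2 px [295. 155.]
4.1417 [494.87857926 -39.63892139 300.15838056] 0.20104385729138283 [-0.80531052 -0.08525452 -0.48872112] [-1.53676890e-01  1.43869682e-01  1.59402445e+00 -8.68483941e-05
  1.40444895e+00 -1.55134440e-01]
```

View pics/w0raw.png

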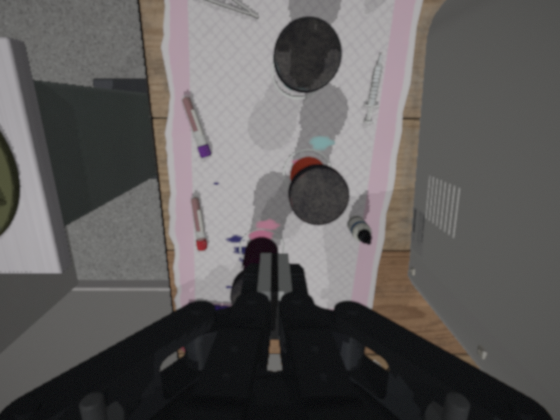

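View pics/w1.png

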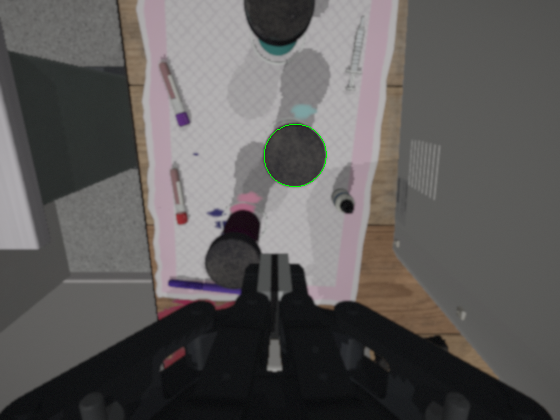

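Both wrist views agree on the lid: centre (513.5, −4.8), height 125.7, about 58 mm across, so it is raised about 12.7 mm. In w1 the lid is at pixel (295,155), and in w0 the red jar shows under it. Now I'll press.

```bash
python3 - <<'E'
from h import *
from rig import bot
x,y=513.5,-4.8
bot.servo_line([x,y,165]);bot.dwell(.2)
s=bot.read_state();print(s["clock"],s["ee_pos"].round(2),s["ft_force"].round(2))
hit=bot.servo_line([x,y,127],speed=15,until_force=8)
s=bot.read_state();print(hit,s["clock"],s["ee_pos"].round(2),s["ft_force"].round(2))
bot.dwell(.2);s=bot.read_state();print(s["ee_pos"].round(2),s["ft_force"].round(2))
E
```

```text
5.4333 [513.67  -4.94 165.6 ] [-0.39  0.18 -0.23]
True 7.3833 [513.7   -4.8  131.95] [-1.97  0.    7.67]
[513.64  -4.8  131.96] [-1.62  0.29  6.43]
```

The press stopped at fingertip height 112.95 mm, which matches the home height of 113. I'll draw back and check.

```bash
python3 - <<'E'
from h import *
from rig import bot
bot.servo_line([513.5,-4.8,165],speed=40)
bot.servo_line([480,-15,300]);bot.dwell(.3)
s=bot.read_state();c=bot.read_camera("wrist")
find(c,s,np.array([513.5,-4.8,113]),"after")
find(c,s,np.array([495,118,125]),"afterA")
s=bot.read_state();print(s["clock"],s["ft_force"].round(2))
c=bot.read_camera("scene");cv2.imwrite("pics/scene1.png",c["image"])
E
```

```text
after eye [480.  62. 424.] z 113.5 n 2727 mean [513.6  -4.3 113.5] circ 513.6 -4.9 59.3 px [309. 178.]
afterA eye [480.  62. 424.] z 124.4 n 4197 mean [498.3 120.9 124.4] circ 498.4 120.8 59.3 px [297.  35.]
10.0083 [-0.07 -0.19 -0.03]
```

View pics/after.png

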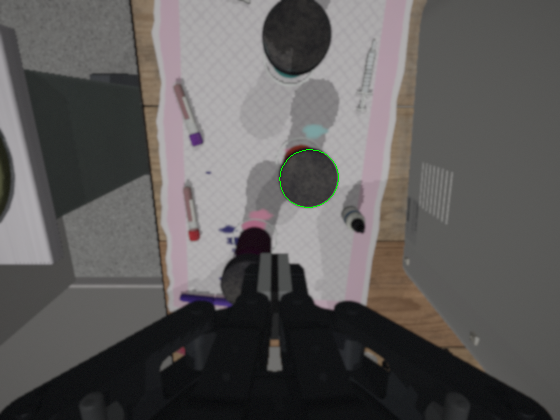

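The orange-red lid at (309,178) now stands at 113.5 mm, the jar hasn't moved, and everything else is as it was.

```bash
python3 -c "
from rig import bot
print(bot.finish_job())"
```

```text
the job is handed in; nothing more can be done
None
```

The orange-red jar's lid is pressed fully home (top measured at about 113 mm), the arm has drawn back without moving anything else, and the job is handed in at about 10 s on the clock.

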